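Free the top tumbler from a nested stack and set it under the tap

TASK

Take the top tumbler off the nested stack of small tumblers: break it loose and lift it straight up until it is clear, leaving the other three standing where they are, then stand it upright on the counter and let go. Pick it up again by its lower body, below the rim, so that it fits in under the low tap nozzle, and leave it standing upright on the drip tray, centred under the nozzle. Do not tip the tumbler over, and leave everything else on the counter where it is.

Things in the scene. Friction and masses are not known exactly. Their poses are not given: they have to be found in the camera images.
- tumbler_mid (a point): Top one of the stack of four equal small tumblers: hard plastic, green, white inside and lip, round, tapered, 96 mm tall, 68 mm across the rim, 54.6 mm across the foot (60 mm at 40 mm up), wall 1.8 mm, about 80 g. Point: its centre, 48 mm above the foot; z axis up to the mouth. Nested, the upper 36 mm of its outside is bare; any lower is the next one's rim.
- second_mid (a point): The next small tumbler down, nested 36 mm below the top one. Point: its centre, 48 mm above its foot, z up. Three springy ribs inside it hold the top one: to pull that loose takes 0.8 to 1.3 N besides its weight, fading over the first 15 mm; it is out after rising 60 mm. The three lower tumblers are held down only by their weight, about 2.6 N.
- third_mid (a point): One of the identical small tumblers left standing in the stack (second from the bottom). This point is the centre of the tumbler, 48 mm above its foot. Own z axis up.
- bottom_mid (a point): One of the identical small tumblers left standing in the stack (the lowest, standing on the counter). This point is the centre of the tumbler, 48 mm above its foot. Own z axis up. The counter about 0.5 m straight ahead of the robot is always bare.
- nozzle (a point): Underside centre of the steel tap nozzle, 21 mm across, 153 mm above the counter: 35 mm over the rim of a small tumbler on the drip tray. Its x axis points level to the tap column 115 mm away (38 mm thick, 245 mm tall, foot 64 mm across). A 17 mm spout runs from the column at 224 mm height and bends down to the nozzle; a lever lies above it at 272 mm. The sides away from the column are open.
- grate (a point): Point on the flat slotted steel grate of the low black drip tray, straight below the nozzle; the grate is 22 mm above the counter, the tray 150 mm (along own x, centred on this point) by 130 mm. Fixed together with the tap. Same axes as the nozzle.
- large_tumblers_mid (a point): Bystander: stack of three large tumblers of the same make, 92 mm across the rim, 66 mm across the foot, 196 mm tall together; this point is half-way up. Not to be used.
- carton_mid (a point): Bystander: blue and cream drink carton, 64 x 90 mm, 170 mm tall plus a 12 mm white cap; this point is its centre, 85 mm up.
- canister_mid (a point): Bystander: steel canister with dark lid and black knob, 88 mm across, 123 mm tall with the knob; this point is on its axis 55 mm up.
There are look-alikes about, which are no part of the job. What is shaped like the part that bears second_mid but orange or turquoise is not meant.

How it is judged (in metres and radians):
On the way, in this order (a step that is already met when the one before it is completed fails the run):
1. the top tumbler is lifted straight up, clear of the next one: its centre is over 100 mm above the next one's centre and within 30 mm of its axis (z of tumbler_mid in the frame of second_mid above 0.1 m and horizontal distance between tumbler_mid and second_mid below 0.03 m), for 0.02 s.
2. it stands upright on the counter, let go (height (world z) of tumbler_mid between 0.042 and 0.054 m and angle between tumbler_mid's own z axis and vertical below 0.1 rad and contact force between the fingers and tumbler below 0.05 N), for 0.2 s.
3. it is picked up again by its lower body: off the counter, the gripper's grasp point at least 25 mm below the rim (contact force between the fingers and tumbler above 0.5 N and z of the grasp point in the frame of tumbler_mid below 0.023 m and height (world z) of tumbler_mid above 0.056 m), for 0.1 s.
At the end, for the whole second after the job is handed in: The tumbler stands upright (within 0.08 rad) on the grate, its axis within 15 mm of the nozzle's, released; the other three small tumblers still stand nested and upright within 15 mm of where they were, and the large tumblers, carton and canister within 20 mm (horizontal distance between tumbler_mid and nozzle below 0.015 m and z of tumbler_mid in the frame of grate between 0.043 and 0.053 m and angle between each of tumbler_mid, second_mid, third_mid, bottom_mid's own z axis and vertical below 0.08 rad and distance of each of second_mid, third_mid, bottom_mid from where it was at the start of the episode below 0.015 m and distance of each of large_tumblers_mid, carton_mid, canister_mid from where it was at the start of the episode below 0.02 m); the robot touches nothing.
It fails at once if another tumbler of the stack lifted, shifted (over 20 mm) or tipped (distance of any of second_mid, third_mid, bottom_mid from where it was at the start of the episode above 0.02 m or angle between any of second_mid, third_mid, bottom_mid's own z axis and vertical above 0.25 rad).
It fails at once if the tumbler tipped over (0.8 rad) (angle between tumbler_mid's own z axis and vertical above 0.8 rad).
It fails at once if large tumblers, carton or canister pushed (over 30 mm) or knocked over (distance of any of large_tumblers_mid, carton_mid, canister_mid from where it was at the start of the episode above 0.03 m or angle between any of large_tumblers_mid, carton_mid, canister_mid's own z axis and vertical above 0.3 rad).
It also fails if it takes over 58 s, if anything falls off the work surface, if the arm or the gripper's body presses on something with over 40 N, if the wrist force passes 120 N, or if a joint passes its speed limit or range.

ROBOT

A 6-joint arm with a two-finger parallel gripper is mounted at the origin on the work surface. World frame = base frame: x ahead of the robot, y to its left, z up, the work surface at z = 0. Lengths are in mm, angles in rad, forces in N, time in s.
With the tool pointing down it reaches from about 350 to 975 mm from the base axis. Payload 7.1 kg.
Tool frame: the origin (TCP) lies between the finger pads; the fingertips stand 19 mm ahead of it and the grasp point (between the pads) is the TCP (ctrl.tcp_to_tips is the distance from the TCP to the fingertips, in mm); z points along the fingers, y is the line along which they close (so a half turn about z gives the same grasp; the last joint's range is limited). The gripper opens to 88 mm and grips with 3 to 60 N. Pads are 20 mm wide; open, the fingers measure 115 mm over their backs; the gripper's body (75 mm by 178 mm) begins 61 mm behind the grasp point.
Start: joints at [-1.333, 0.423, 1.63, -0, 1.089, -0.019], TCP at [158.761, -604.483, 241.675] pointing down, gripper open.
Joint ranges: [-3, 3], [-0.9, 2.11], [0.09, 2.58], [-1.31, 4.45], [0.11, 2.69], [-2.54, 2.54]. Speed limits (rad/s): [2.39, 2.39, 3.01, 3.14, 3.14, 3.14].

INTERFACE

Orientations are given as a rotation vector (axis times angle).
In Python, from workcell import status, optics, ctrl gives the robot as it stands. The module is installed in compiled form; this text tells all that it offers.
- The arm moves only by the shell command python3 -m inch 'ROWS'. ROWS is JSON, a list that holds one entry, the list of rows, each a list of 7 numbers: the shift along the tool's x, y, z in mm, then the turn, a rotation vector about the tool's x, y, z in rad, then the opening in per cent of the stroke, from 0 (shut) to 100 (fully open). A call has 1 to 20 rows; each row is the pose to reach, as a shift and turn from the pose commanded when the call began, along the tool's axes at that moment; what a row does not reach only later rows make up. A row lasts 1/10 s, in which the tool goes at most 50 mm and 8.59 degrees, less where a joint would pass 70% of its speed; a pose out of reach is approached as far as the arm can. A call with a gripper value outside its range is refused whole. The fingers move at their own pace and stop on an object; the grip force is fixed at half the most. Time passes only in rows, so rows that repeat a pose let the fingers close. It gives the time, the measured TCP pose, the force, the opening and the grip force at its end, in the units of the state.
- status.get_obs(): the state, without advancing time (a new reading comes with each control period).
- optics.get_image(name): name is "scene" or "top"; returns a dict with "frame" (420x560x3 uint8, red, green, blue), "fx", "fy", "cx", "cy" (pixels), "k1" (the pictures are not rectified: a ray, as slopes to the right and down, at radius r is drawn at 1 + k1 r^2 times it, then the intrinsics apply), "rvec" (rotation vector, rad) and "tvec" (3), from world to camera coordinates, as OpenCV has them. Camera axes: x right, y down, z forward; pixel columns grow to the right and rows downward; lengths in mm; the calibration is good to about 2 mm. A picture is of the moment at which its call begins. There is no depth.
- ctrl.close_job(): hands the job in; it is judged then, once.
The state is a dict: "t": time; "qpos": joint angles; "qvel": joint speeds; "joint_torque": joint torques, N m; "ee_pos": TCP position; "orientation": TCP orientation; "ft_force": force on the tool from outside, world axes, zero at the start; "moment": the same for the moment, N m; "width": finger opening in mm; "grasp_force": force on a finger pad.
Only numpy, scipy, OpenCV 4.12 (cv2) and the standard library are available. Lean on these libraries where they do the work, as an engineer would, in place of code of your own. Each camera call takes 0.05 s, during which the arm holds its last target. There are 200 camera calls.

## Working session

There is one attempt and no reset: what is moved stays moved. The work goes in short steps, Python scripts to look and compute and a shell command to move; the robot and the scene stay as the last step left them, time stands still between calls to the robot, and variables do not carry over. Pictures are saved under pics/ and viewed, at most 10 in all, crops included, and the job is handed in when it is done.

```bash
mkdir -p pics; python3 - <<'E'
from workcell import status, optics, ctrl
import cv2,json
o=status.get_obs(); print({k:(v if not hasattr(v,'tolist') else v.round(3).tolist()) if True else 0 for k,v in o.items()})
import pickle
for n in ("scene","top"):
    d=optics.get_image(n); pickle.dump(d,open(n+"0.pkl","wb"))
    print(n,{k:v for k,v in d.items() if k!="frame"})
    cv2.imwrite(f"pics/{n}0.png",cv2.cvtColor(d["frame"],cv2.COLOR_RGB2BGR))
E
```

```text
{'t': 0.0, 'qpos': [-1.333, 0.424, 1.631, -0.0, 1.089, -0.019], 'qvel': [0.002, 0.0, 0.001, 0.0, 0.0, -0.0], 'joint_torque': [0.002, -54.462, -27.366, 0.064, 0.023, -0.0], 'ee_pos': [158.652, -603.981, 240.892], 'orientation': [-3.114, -0.402, 0.0], 'ft_force': [0.91, 0.316, -0.567], 'moment': [0.056, -0.029, -0.042], 'grasp_force': 0.0, 'width': 87.58739336470737}
scene {'fx': 389.37223037741427, 'fy': 389.37223037741427, 'cx': 275.0140158126551, 'cy': 214.89310290065225, 'k1': 0.026499207543356496, 'rvec': array([ 2.1072145 ,  0.91297285, -0.41204267]), 'tvec': array([-356.51040457, -216.48548109, 1271.82289193])}
top {'fx': 427.45082758894614, 'fy': 427.45082758894614, 'cx': 280.1783429591155, 'cy': 212.10475394224218, 'k1': -0.05724302466179824, 'rvec': array([ 2.23305784, -2.1698163 ,  0.05492831]), 'tvec': array([ -60.49350207,  581.59693102, 1047.82234175])}
```

View pics/scene0.png

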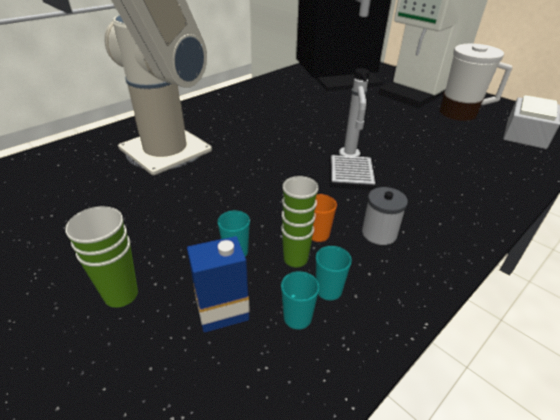

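View pics/top0.png

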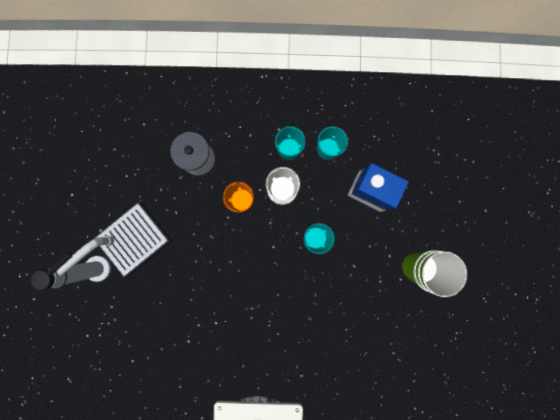

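The scene view shows the green stack with its rim at about (300,187), an orange and three teal look-alikes around it, and the tap at (355,120) with its grate at (352,170). In the top view the stack rim is at (283,186), the grate centre at about (133,240) and the column foot at about (97,268).

```bash
cat > h.py <<'E'
import numpy as np, cv2, pickle
def load(n): return pickle.load(open(n,"rb"))
def K(d): return np.array([[d["fx"],0,d["cx"]],[0,d["fy"],d["cy"]],[0,0,1.]]), np.array([d["k1"],0,0,0.])
def rays(d,px):
    k,D=K(d); u=cv2.undistortPoints(np.float64(px).reshape(-1,1,2),k,D).reshape(-1,2)
    R=cv2.Rodrigues(d["rvec"])[0]; return -R.T@d["tvec"], np.c_[u,np.ones(len(u))]@R
def onplane(d,px,z):
    c,r=rays(d,px); return c+r*((z-c[2])/r[:,2])[:,None]
def proj(d,p):
    k,D=K(d); return cv2.projectPoints(np.float64(p).reshape(-1,1,3),d["rvec"],d["tvec"],k,D)[0].reshape(-1,2)
def blob(mask,near,box=40):
    m=np.zeros_like(mask,np.uint8); x,y=near; s=np.s_[y-box:y+box,x-box:x+box]; m[s]=mask[s]
    cs=max(cv2.findContours(m,cv2.RETR_EXTERNAL,cv2.CHAIN_APPROX_NONE)[0],key=cv2.contourArea); return cs.reshape(-1,2)
def rim(d,mask,near,z,box=30):
    w=onplane(d,cv2.convexHull(blob(mask,near,box)).reshape(-1,2),z)[:,:2].astype(np.float32)
    (c,r)=cv2.minEnclosingCircle(w); return np.round(c,1),round(r,1)
E
cat > m.py <<'E'
from h import *
t=load("top0.pkl"); s=load("scene0.pkl")
f=t["frame"]; hsv=cv2.cvtColor(f,cv2.COLOR_RGB2HSV); g=(hsv[...,2]>60).astype(np.uint8)
white=((hsv[...,1]<50)&(hsv[...,2]>90)).astype(np.uint8); sat=((hsv[...,1]>90)&(hsv[...,2]>60)).astype(np.uint8)
print("stack",rim(t,white,(283,186),204,25))
for n,p in dict(orange=(238,197),t1=(290,142),t2=(332,142),t3=(319,238)).items(): print(n,rim(t,sat,p,96,22))
print("canister",rim(t,(hsv[...,2]>40).astype(np.uint8),(189,150),100,24))
hs=cv2.cvtColor(s["frame"],cv2.COLOR_RGB2HSV)
ws=((hs[...,1]<60)&(hs[...,2]>110)).astype(np.uint8)
print("stack scene",rim(s,ws,(300,188),204,20))
b=blob(cv2.morphologyEx(white,cv2.MORPH_CLOSE,np.ones((5,5))),(138,240),38)
gr=cv2.minAreaRect(b.astype(np.float32)); box=cv2.boxPoints(gr); print("grate px",gr,onplane(t,box,22).round(0).tolist())
print("carton cap",onplane(t,[(377,181)],182),"large",onplane(t,[(442,274)],196),"foot",onplane(t,[(96,268)],10),"coltop",onplane(t,[(41,280)],260))
cv2.imwrite("pics/crops1.png",np.hstack([cv2.resize(x[...,::-1],(400,600),interpolation=cv2.INTER_CUBIC) for x in (f[195:300,20:90+0+0+0+0+0+0+0+90-0],s["frame"][60:195,310:400])]))
E
python3 m.py
```

```text
stack (array([629.4, -46.1]), 38.8)
orange (array([612.1,  54.5]), 36.7)
t1 (array([740.9, -61.4]), 39.6)
t2 (array([ 743.1, -157. ]), 41.0)
t3 (array([ 522.4, -132.8]), 36.0)
canister (array([707.6, 163.1]), 56.6)
stack scene (array([633.9, -46.6]), 37.8)
grate px ((122.25608825683594, 244.1951141357422), (51.5373420715332, 75.74427795410156), 51.34019470214844) [[480.0, 458.0, 22.0], [601.0, 315.0, 22.0], [504.0, 230.0, 22.0], [384.0, 373.0, 22.0]]
carton cap [[ 646.90215307 -244.59202455  182.        ]] large [[ 456.72084821 -380.53716795  196.        ]] foot [[430.26688668 412.06298708  10.        ]] coltop [[428.25405903 413.28774953 260.        ]]
```

View pics/crops1.png

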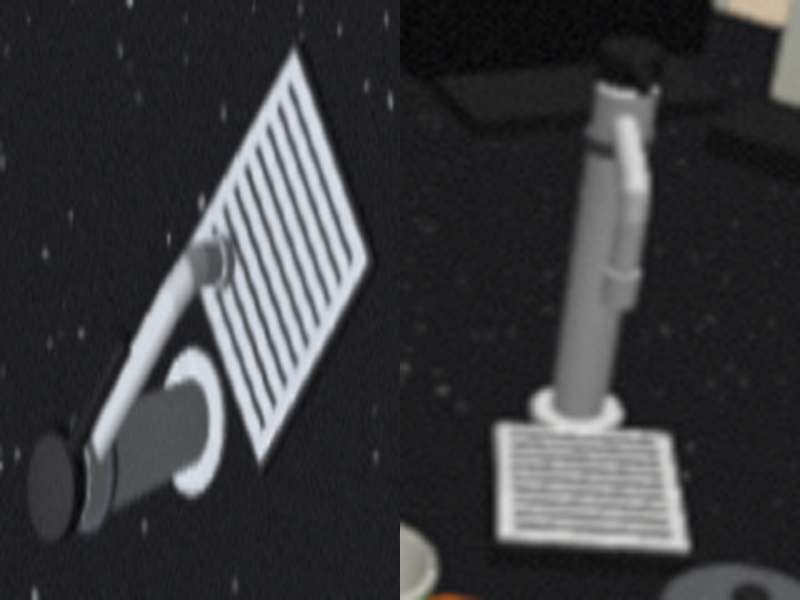

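The crops show the nozzle underside at about (107,242) in the top view and (360,129) in the scene view. The grate corners are clear in both views, and the column foot is at about (350,152) in the scene view.

```bash
python3 - <<'E'
from h import *
t=load("top0.pkl"); s=load("scene0.pkl")
ct=onplane(t,[(138,203.4),(168,240.9),(124.8,276.4)],22); cs=onplane(s,[(331.4,155.6),(370.8,157.2),(375.3,183.3),(331.8,181.5)],22)
print(ct.round(0).tolist(),(ct[0]+ct[2])/2); print(cs.round(0).tolist(),cs.mean(0))
print("noz",onplane(t,[(107,241.9)],153),onplane(s,[(360,129)],153))
c1,r1=rays(t,[(107,241.9)]);c2,r2=rays(s,[(360,129)])
x=np.linalg.lstsq(np.c_[r1[0],-r2[0]],c2-c1,rcond=None)[0]; print(c1+x[0]*r1[0],c2+x[1]*r2[0])
print("foot",onplane(s,[(350,152.3)],8),onplane(t,[(97,268)],8))
# stack foot via bottom rims in scene; rim left/right
E
```

```text
[[594.0, 309.0, 22.0], [504.0, 230.0, 22.0], [413.0, 334.0, 22.0]] [503.70817041 321.27362905  22.        ]
[[416.0, 338.0, 22.0], [504.0, 420.0, 22.0], [596.0, 314.0, 22.0], [508.0, 230.0, 22.0]] [506.01168279 325.55725799  22.        ]
noz [[501.55883442 329.59384425 153.        ]] [[510.38168103 324.36276137 153.        ]]
[501.30915572 332.26702021 146.32127769] [503.94318276 334.40234593 147.07747636]
foot [[428.78234971 416.67902141   8.        ]] [[430.15659322 410.36110783   8.        ]]
```

```bash
cat > plan.py <<'E'
import sys, numpy as np
from scipy.spatial.transform import Rotation as Ro
from workcell import status
# usage: plan.py x y z azimuth_deg pitch_deg ; prints shift, rotvec in tool axes
x,y,z,a,p=map(float,sys.argv[1:6]); a,p=np.radians([a,p])
zt=np.array([np.cos(p)*np.cos(a),np.cos(p)*np.sin(a),-np.sin(p)]); yt=np.array([np.sin(a),-np.cos(a),0])
T=Ro.from_matrix(np.c_[np.cross(yt,zt),yt,zt]); o=status.get_obs(); R=Ro.from_rotvec(o["orientation"])
print("shift",R.inv().apply(np.array([x,y,z])-o["ee_pos"]).round(1),"turn",(R.inv()*T).as_rotvec().round(3))
print("now t",round(o["t"],2),"p",o["ee_pos"].round(1),"q",np.round(o["qpos"],2),"F",o["ft_force"].round(1),"w",round(o["width"],1),"g",round(o["grasp_force"],1))
E
python3 plan.py 631 -46 300 0 90
```

```text
shift [ 598.6 -419.9  -58.4] turn [-0.001  0.     0.257]
now t 0.1 p [ 158.6 -604.   241. ] q [-1.33  0.42  1.63 -0.    1.09 -0.02] F [-0.8 -0.8  0.3] w 87.5 g 0.0
```

```bash
python3 -m inch '[[[0,0,-30,0,0,0,100],[0,0,-59,0,0,0,100],[30,-21,-59,0,0,0.02,100],[66,-46,-59,0,0,0.04,100],[102,-71,-59,0,0,0.06,100],[138,-96,-59,0,0,0.08,100],[174,-121,-59,0,0,0.1,100],[210,-147,-59,0,0,0.12,100],[246,-172,-59,0,0,0.14,100],[282,-198,-59,0,0,0.16,100],[318,-223,-59,0,0,0.18,100],[354,-248,-59,0,0,0.2,100],[390,-274,-59,0,0,0.22,100],[426,-299,-59,0,0,0.24,100],[462,-324,-59,0,0,0.257,100],[498,-349,-59,0,0,0.257,100],[534,-375,-59,0,0,0.257,100],[570,-400,-59,0,0,0.257,100],[590,-414,-59,0,0,0.257,100],[599,-420,-59,0,0,0.257,100]]]'; python3 plan.py 631 -46 250 0 90
```

```text
t: 2.1
ee_pos: [632.4, -44.1, 300.0]
orientation: [-3.141, -0.003, 0.001]
ft_force: [0.2, 0.1, 1.3]
width: 87.8
grasp_force: 0.0
shift [-1.3  1.9 50. ] turn [-0.     0.001  0.002]
now t 2.1 p [632.4 -44.1 300. ] q [-0.09  0.38  1.56  0.    1.21  1.48] F [0.2 0.1 1.3] w 87.8 g 0.0
```

```bash
python3 -m inch '[[[-1,1,25,0,0,0,100],[-1,2,50,0,0,0,100],[-1,2,75,0,0,0,100],[-1,2,92,0,0,0,100],[-1,2,102,0,0,0,100],[-1,2,108,0,0,0,100],[-1,2,110,0,0,0,100],[-1,2,110,0,0,0,100]]]'; python3 plan.py 631 -46 190 0 90; python3 - <<'E'
from workcell import optics
import cv2,numpy as np
s=optics.get_image("scene")["frame"];t=optics.get_image("top")["frame"]
cv2.imwrite("pics/g1.png",np.hstack([cv2.resize(s[130:280,250:350],(400,600)),cv2.resize(t[140:230,230:330],(400,360),)[:,:].copy() if 0 else cv2.resize(t[120:240,240:320],(400,600))])[...,::-1])
E
```

```text
t: 2.9
ee_pos: [630.7, -48.3, 191.2]
orientation: [3.142, -0.001, 0.001]
ft_force: [1.0, 0.2, -0.7]
width: 87.7
grasp_force: 0.0
shift [ 0.3 -2.3  1.2] turn [ 0.    -0.001 -0.   ]
now t 2.9 p [630.7 -48.3 191.2] q [-0.1   0.49  1.65 -0.    1.    1.48] F [ 1.   0.2 -0.7] w 87.7 g 0.0
```

View pics/g1.png

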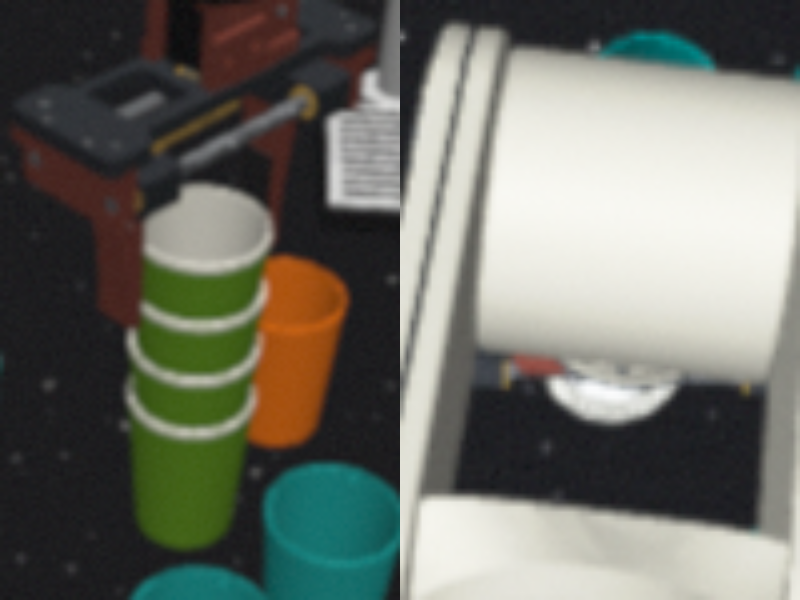

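The fingers straddle the top tumbler. Its rim is at crop (205,230), and the left fingertip sits about level with the second rim, so I'll raise a touch and close.

```bash
python3 -m inch '[[[0,-2,-2,0,0,0,100],[0,-2,-2,0,0,0,80],[0,-2,-2,0,0,0,70],[0,-2,-2,0,0,0,60],[0,-2,-2,0,0,0,50],[0,-2,-2,0,0,0,50],[0,-2,-2,0,0,0,50],[0,-2,-2,0,0,0,50],[0,-2,-2,0,0,0,50],[0,-2,-2,0,0,0,50]]]'; python3 plan.py 631 -46 293 0 90
```

```text
t: 4.0
ee_pos: [630.5, -46.1, 192.8]
orientation: [-3.142, 0.0, -0.0]
ft_force: [-0.2, 1.6, 3.2]
width: 66.6
grasp_force: 30.0
shift [ 5.000e-01 -1.000e-01 -1.002e+02] turn [-0. -0. -0.]
now t 4.0 p [630.5 -46.1 192.8] q [-0.09  0.49  1.65  0.    1.    1.48] F [-0.2  1.6  3.2] w 66.6 g 30.0
```

```bash
python3 -m inch '[[[0,0,-2,0,0,0,50],[0,0,-5,0,0,0,50],[0,0,-8,0,0,0,50],[0,0,-11,0,0,0,50],[0,0,-14,0,0,0,50],[0,0,-17,0,0,0,50],[0,0,-21,0,0,0,50],[0,0,-26,0,0,0,50],[0,0,-32,0,0,0,50],[0,0,-39,0,0,0,50],[0,0,-47,0,0,0,50],[0,0,-56,0,0,0,50],[0,0,-65,0,0,0,50],[0,0,-74,0,0,0,50],[0,0,-83,0,0,0,50],[0,0,-92,0,0,0,50],[0,0,-98,0,0,0,50],[0,0,-100,0,0,0,50],[0,0,-100,0,0,0,50]]]'; python3 plan.py 500 20 293 0 90;  python3 - <<'E'
from workcell import optics
import cv2,numpy as np
s=optics.get_image("scene")["frame"]
cv2.imwrite("pics/g2.png",cv2.resize(s[80:300,200:420],(600,600))[...,::-1])
E
```

```text
t: 5.9
ee_pos: [630.5, -46.1, 292.9]
orientation: [3.142, -0.0, 0.0]
ft_force: [-0.1, 0.9, -1.6]
width: 67.0
grasp_force: 30.0
shift [-1.305e+02 -6.610e+01 -1.000e-01] turn [ 0. -0. -0.]
now t 5.9 p [630.5 -46.1 292.9] q [-0.09  0.38  1.57 -0.    1.19  1.48] F [-0.1  0.9 -1.6] w 67.0 g 30.0
```

View pics/g2.png

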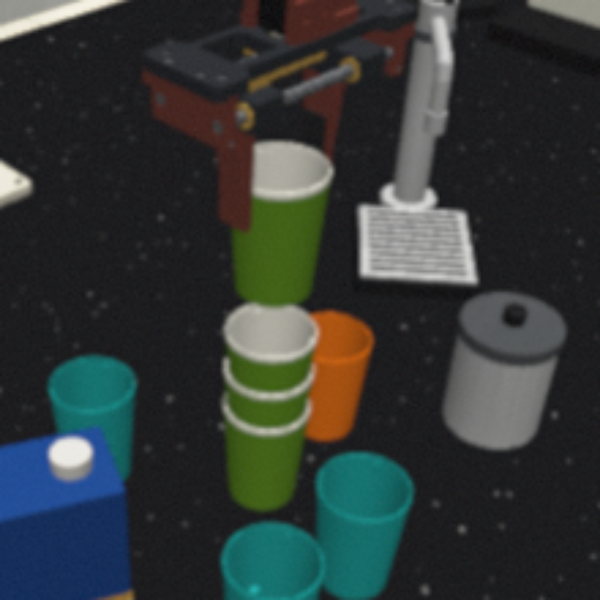

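The top tumbler is clear (foot at crop (275,300)), and the other three stand undisturbed. Next I carry it to the bare counter.

```bash
python3 -m inch '[[[-5,-3,0,0,0,0,50],[-15,-8,0,0,0,0,50],[-30,-15,0,0,0,0,50],[-45,-23,0,0,0,0,50],[-60,-30,0,0,0,0,50],[-75,-38,0,0,0,0,50],[-90,-46,5,0,0,0,50],[-105,-53,15,0,0,0,50],[-118,-60,30,0,0,0,50],[-126,-64,50,0,0,0,50],[-130,-66,70,0,0,0,50],[-130,-66,90,0,0,0,50],[-130,-66,110,0,0,0,50],[-130,-66,130,0,0,0,50],[-130,-66,150,0,0,0,50],[-130,-66,165,0,0,0,50],[-130,-66,178,0,0,0,50],[-130,-66,186,0,0,0,50],[-130,-66,190,0,0,0,50],[-130,-66,190,0,0,0,50]]]'; python3 plan.py 500 20 87 0 90;  python3 - <<'E'
from h import *
from workcell import optics
d=optics.get_image("scene"); pickle.dump(d,open("s3.pkl","wb"))
hs=cv2.cvtColor(d["frame"],cv2.COLOR_RGB2HSV); m=((hs[...,0]>35)&(hs[...,0]<55)&(hs[...,1]>120)).astype(np.uint8)
p=proj(d,[[500,20,40]])[0].astype(int); b=blob(m,p,40)
low=b[b[:,1].argmax()]; print(p,low, [ (z,proj(d,[[500+27.3*.83,20-27.3*.55,z]])[0].round(1)) for z in (0,10,20)])
E
```

```text
t: 7.95
ee_pos: [500.3, 20.0, 102.5]
orientation: [-3.142, 0.0, 0.001]
ft_force: [0.1, 0.7, -1.5]
width: 66.8
grasp_force: 30.0
shift [-0.3 -0.  15.5] turn [-0.  0. -0.]
now t 7.95 p [500.3  20.  102.5] q [0.02 0.46 1.99 0.   0.69 1.59] F [ 0.1  0.7 -1.5] w 66.8 g 30.0
[276 206] [294 222] [(0, array([277.7, 225.5])), (10, array([277.8, 222.5])), (20, array([277.9, 219.5]))]
```

```bash
python3 -m inch '[[[0,0,4,0,0,0,50],[0,0,8,0,0,0,50],[0,0,11,0,0,0,50],[0,0,13,0,0,0,50],[0,0,13,0,0,0,50]]]'; python3 -m inch '[[[0,0,1,0,0,0,50],[0,0,1,0,0,0,50]]]';python3 -m inch '[[[0,0,1,0,0,0,50],[0,0,1,0,0,0,50]]]';python3 -m inch '[[[0,0,1,0,0,0,50],[0,0,1,0,0,0,50]]]'
```

```text
t: 8.5
ee_pos: [500.3, 19.9, 89.4]
orientation: [3.142, -0.0, -0.001]
ft_force: [-0.5, 0.3, -0.2]
width: 66.9
grasp_force: 30.0
t: 8.7
ee_pos: [500.5, 19.9, 88.6]
orientation: [-3.142, 0.0, 0.0]
ft_force: [-0.1, 0.2, -0.6]
width: 66.5
grasp_force: 30.0
t: 8.9
ee_pos: [500.4, 19.9, 87.6]
orientation: [-3.142, 0.0, 0.0]
ft_force: [0.2, -0.1, -0.8]
width: 67.0
grasp_force: 30.0
t: 9.1
ee_pos: [500.4, 19.9, 86.6]
orientation: [-3.142, 0.0, 0.0]
ft_force: [0.3, -0.4, -0.9]
width: 66.7
grasp_force: 30.0
```

```bash
for i in 1 2; do :; done; python3 -m inch '[[[0,0,1,0,0,0,50],[0,0,1,0,0,0,50]]]';python3 -m inch '[[[0,0,0.7,0,0,0,50],[0,0,0.7,0,0,0,50]]]'
```

```text
t: 9.3
ee_pos: [500.4, 19.9, 85.6]
orientation: [3.142, -0.0, -0.0]
ft_force: [0.2, 0.5, -0.4]
width: 67.0
grasp_force: 30.0
t: 9.5
ee_pos: [500.6, 19.9, 85.1]
orientation: [-3.142, 0.0, -0.001]
ft_force: [-0.1, -0.3, 0.2]
width: 66.3
grasp_force: 30.0
```

```bash
python3 -m inch '[[[0,0,0.5,0,0,0,50],[0,0,0.5,0,0,0,50]]]';python3 -m inch '[[[0,0,0.5,0,0,0,50],[0,0,0.5,0,0,0,50]]]'
```

```text
t: 9.7
ee_pos: [500.9, 19.9, 85.0]
orientation: [-3.142, 0.0, -0.002]
ft_force: [-1.1, 0.5, 4.3]
width: 66.8
grasp_force: 30.0
t: 9.9
ee_pos: [501.3, 20.0, 85.0]
orientation: [-3.142, 0.0, -0.003]
ft_force: [-0.5, 0.0, 10.5]
width: 66.7
grasp_force: 30.0
```

```bash
python3 -m inch '[[[0,0,-0.8,0,0,0,50],[0,0,-0.8,0,0,0,75],[0,0,-0.8,0,0,0,100],[0,0,-0.8,0,0,0,100],[0,0,-0.8,0,0,0,100],[0,0,-0.8,0,0,0,100],[0,0,-5,0,0,0,100],[0,0,-20,0,0,0,100],[0,0,-45,0,0,0,100],[0,0,-75,0,0,0,100],[0,0,-105,0,0,0,100],[0,0,-135,0,0,0,100],[0,0,-150,0,0,0,100],[0,0,-150,0,0,0,100]]]'; python3 plan.py 400 -40 200 30 35; python3 - <<'E'
from h import *
from workcell import optics
d=optics.get_image("scene"); pickle.dump(d,open("s4.pkl","wb"))
f=d["frame"]; cv2.imwrite("pics/s4.png",cv2.resize(f[110:270,200:420],(800,582))[...,::-1])
E
```

```text
t: 11.3
ee_pos: [501.8, 19.9, 236.5]
orientation: [-3.141, 0.0, -0.008]
ft_force: [-0.5, -0.2, 0.3]
width: 88.2
grasp_force: 0.0
shift [-102.   60.   36.] turn [ 0.252  0.932 -0.482]
now t 11.3 p [501.8  19.9 236.5] q [0.02 0.25 1.9  0.   0.98 1.59] F [-0.5 -0.2  0.3] w 88.2 g 0.0
```

View pics/s4.png

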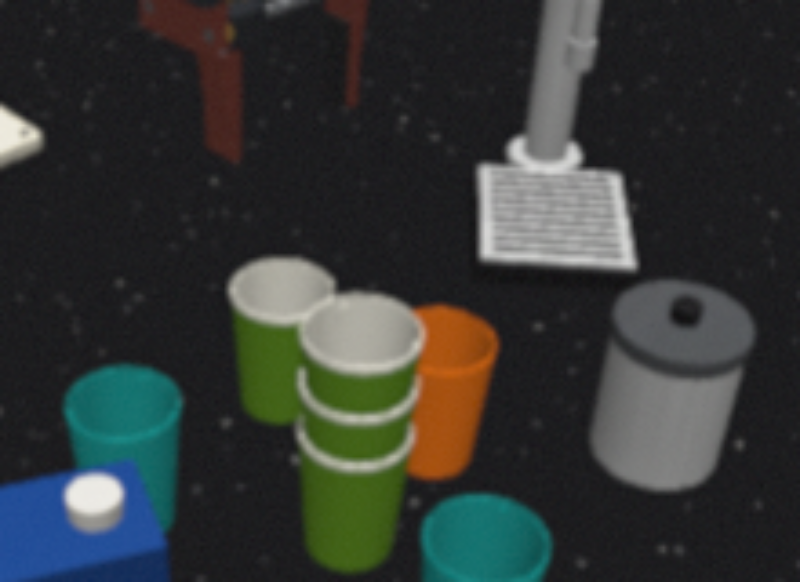

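The freed tumbler stands upright on the counter, with its rim at about crop (283,291); the stack stands too. Next I tilt the tool up in the air to test reach.

```bash
python3 -m inch '[[[-5,3,0,0.02,0.02,-0.1,100],[-20,12,0,0.05,0.1,-0.2,100],[-35,20,0,0.08,0.2,-0.3,100],[-50,29,0,0.1,0.32,-0.4,100],[-65,38,0,0.13,0.44,-0.482,100],[-80,46,0,0.16,0.57,-0.482,100],[-90,53,0,0.2,0.7,-0.482,100],[-90,53,0,0.23,0.82,-0.482,100],[-90,53,0,0.252,0.932,-0.482,100],[-90,53,0,0.252,0.932,-0.482,100],[-90,53,0,0.252,0.932,-0.482,100],[-90,53,0,0.252,0.932,-0.482,100],[-90,53,0,0.252,0.932,-0.482,100],[-90,53,0,0.252,0.932,-0.482,100]]]'; python3 plan.py 423 -25 115 30 35
```

```text
t: 12.75
ee_pos: [409.1, -32.9, 232.2]
orientation: [-2.509, -0.665, -1.291]
ft_force: [-0.3, -0.3, 0.0]
width: 87.5
grasp_force: 0.0
shift [-86.3   0.9  80.9] turn [-0.002  0.007 -0.007]
now t 12.75 p [409.1 -32.9 232.2] q [-0.69  0.18  2.48  1.55  0.87 -0.96] F [-0.3 -0.3  0. ] w 87.5 g 0.0
```

```bash
python3 - <<'E'
from h import *
d=load("s4.pkl"); print(onplane(d,[(277.8,190)],96))
d=load("s4.pkl"); print(onplane(d,[(277.1,224.8)],0))
E
python3 plan.py 501 20 58 30 35;python3 plan.py 450 -10 130 30 35
```

```text
[[506.81476593  18.01192495  96.        ]]
[[519.56774493   5.69307575   0.        ]]
shift [-80.5   1.1 187.4] turn [-0.002  0.007 -0.007]
now t 12.75 p [409.1 -32.9 232.2] q [-0.69  0.18  2.48  1.55  0.87 -0.96] F [-0.3 -0.3  0. ] w 87.5 g 0.0
shift [-56.1   1.2  97.4] turn [-0.002  0.007 -0.007]
now t 12.75 p [409.1 -32.9 232.2] q [-0.69  0.18  2.48  1.55  0.87 -0.96] F [-0.3 -0.3  0. ] w 87.5 g 0.0
```

```bash
python3 -m inch '[[[-6,0,10,0,0,0,100],[-17,0,30,0,0,0,100],[-29,1,50,0,0,0,100],[-40,1,70,0,0.007,-0.007,100],[-50,1,87,0,0.007,-0.007,100],[-56,1,97,0,0.007,-0.007,100],[-56,1,97,0,0.007,-0.007,100],[-56,1,97,0,0.007,-0.007,100]]]'; python3 plan.py 502 20 58 30 35
```

```text
t: 13.55
ee_pos: [451.1, -9.8, 132.0]
orientation: [-2.501, -0.679, -1.305]
ft_force: [-0.9, 0.4, 0.1]
width: 88.1
grasp_force: 0.0
shift [-26.9  -0.2  90.7] turn [-0.003 -0.001  0.005]
now t 13.55 p [451.1  -9.8 132. ] q [-0.53  0.56  2.47  2.01  0.91 -1.45] F [-0.9  0.4  0.1] w 88.1 g 0.0
```

```bash
python3 -m inch '[[[-3,0,10,0,0,0,100],[-8,0,27,0,0,0,100],[-13,0,45,0,0,0,100],[-18,0,60,0,0,0,100],[-22,0,74,0,0,0,100],[-25,0,84,0,0,0,100],[-27,0,91,0,0,0,100],[-27,0,91,0,0,0,100],[-27,0,91,0,0,0,100]]]'; python3 plan.py 502 20 58 30 35; python3 - <<'E'
from workcell import optics
import cv2
f=optics.get_image("scene")["frame"]; cv2.imwrite("pics/s5.png",cv2.resize(f[110:270,200:420],(800,582))[...,::-1])
E
```

```text
t: 14.45
ee_pos: [502.5, 19.3, 58.4]
orientation: [-2.501, -0.678, -1.307]
ft_force: [0.3, -0.0, 0.8]
width: 87.9
grasp_force: 0.0
shift [-0.4 -0.9  0.2] turn [-0.001 -0.002  0.005]
now t 14.45 p [502.5  19.3  58.4] q [-0.36  0.79  2.37  2.26  0.98 -1.6 ] F [ 0.3 -0.   0.8] w 87.9 g 0.0
```

View pics/s5.png

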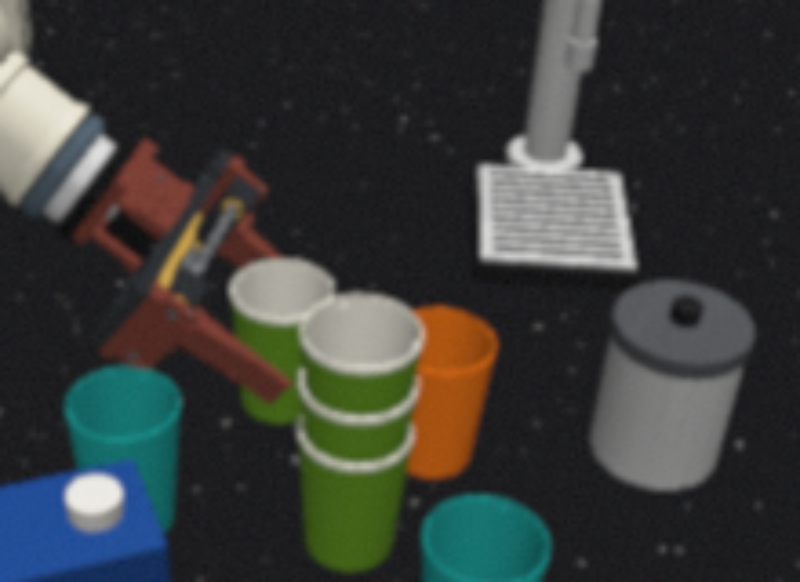

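The fingers straddle the free tumbler at mid-height with the body clear of its rim (crop (283,290)). I'll close and lift.

```bash
python3 -m inch '[[[0,-1,0,0,0,0,80],[0,-1,0,0,0,0,70],[0,-1,0,0,0,0,60],[0,-1,0,0,0,0,50],[0,-1,0,0,0,0,50],[0,-1,0,0,0,0,50],[0,-1,0,0,0,0,50],[0,-1,0,0,0,0,50],[0,-1,0,0,0,0,50]]]'; python3 plan.py 502 20 108 30 35
```

```text
t: 15.4
ee_pos: [502.3, 20.2, 58.2]
orientation: [-2.501, -0.678, -1.308]
ft_force: [-0.2, -0.6, 2.8]
width: 63.2
grasp_force: 29.8
shift [ 40.7   0.2 -28.7] turn [-0.001 -0.003  0.005]
now t 15.4 p [502.3  20.2  58.2] q [-0.36  0.79  2.37  2.27  0.98 -1.6 ] F [-0.2 -0.6  2.8] w 63.2 g 29.8
```

```bash
python3 -m inch '[[[2.5,0,-2,0,0,0,50],[8,0,-6,0,0,0,50],[16,0,-11,0,0,0,50],[24,0,-17,0,0,0,50],[31,0,-22,0,0,0,50],[34,0,-24,0,0,0,50],[34,0,-24,0,0,0,50]]]'; python3 plan.py 446 209 96 63 35;  python3 - <<'E'
from workcell import optics
import cv2
f=optics.get_image("scene")["frame"]; cv2.imwrite("pics/s6.png",cv2.resize(f[110:270,200:420],(800,582))[...,::-1])
E
```

```text
t: 16.1
ee_pos: [502.2, 20.1, 100.6]
orientation: [-2.501, -0.679, -1.309]
ft_force: [0.0, -0.7, -1.1]
width: 63.3
grasp_force: 29.9
shift [  23.6 -191.5   40.4] turn [ 0.472 -0.002 -0.323]
now t 16.1 p [502.2  20.1 100.6] q [-0.36  0.66  2.39  2.2   0.91 -1.49] F [ 0.  -0.7 -1.1] w 63.3 g 29.9
```

View pics/s6.png

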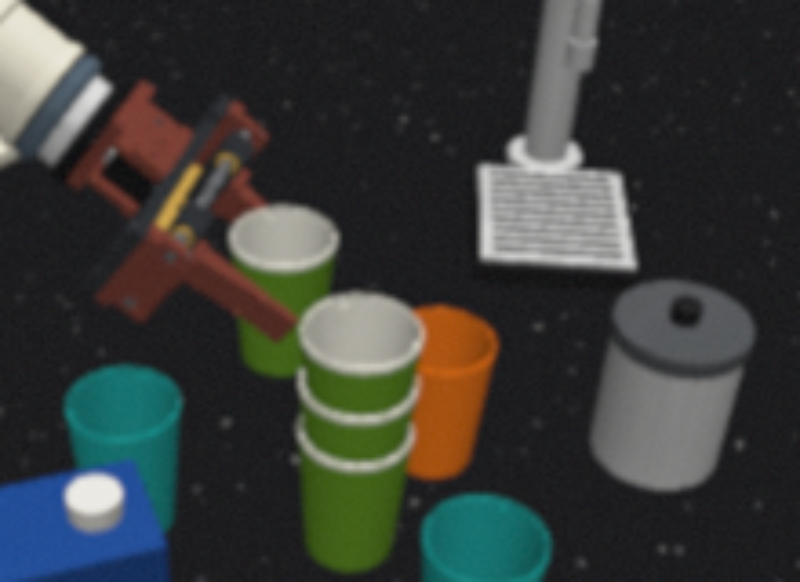

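The tumbler is held upright, well off the counter (rim at crop (283,238)). Now I carry it to a standoff in front of the tray.

```bash
python3 -m inch '[[[0.5,-4,1,0.01,0,-0.007,50],[1.5,-12,2.5,0.03,0,-0.02,50],[3,-25,5,0.06,0,-0.041,50],[5,-40,8,0.1,0,-0.068,50],[7,-57,12,0.14,0,-0.096,50],[9,-74,16,0.18,0,-0.123,50],[11,-91,19,0.22,0,-0.151,50],[13,-108,23,0.26,0,-0.178,50],[15,-125,26,0.3,0,-0.205,50],[17.5,-142,30,0.345,0,-0.236,50],[19.5,-158,33,0.385,0,-0.264,50],[21.5,-173,37,0.425,0,-0.291,50],[23,-184,39,0.455,0,-0.311,50],[23.6,-191,40,0.472,0,-0.323,50],[23.6,-191,40,0.472,0,-0.323,50],[23.6,-191,40,0.472,0,-0.323,50]]]'; python3 plan.py 505 325 90 63 35
```

```text
t: 17.75
ee_pos: [445.7, 208.4, 95.5]
orientation: [-2.067, -1.265, -1.077]
ft_force: [0.5, -0.0, -0.9]
width: 63.2
grasp_force: 29.9
shift [ 7.040e+01 -1.000e-01  1.104e+02] turn [-0.001 -0.002 -0.002]
now t 17.75 p [445.7 208.4  95.5] q [-0.05  0.67  2.34  1.9   0.91 -1.42] F [ 0.5 -0.  -0.9] w 63.2 g 29.9
```

```bash
python3 -m inch '[[[2,0,3,0,0,0,50],[6,0,9,0,0,0,50],[12,0,18,0,0,0,50],[19,0,29,0,0,0,50],[26,0,41,0,0,0,50],[34,0,53,0,0,0,50],[42,0,65,0,0,0,50],[49,0,77,0,0,0,50],[56,0,88,0,0,0,50],[62,0,97,0,0,0,50],[66,0,104,0,0,0,50],[69,0,108,0,0,0,50],[70.4,0,110.4,0,0,0,50],[70.4,0,110.4,0,0,0,50],[70.4,0,110.4,0,0,0,50]]]'; python3 plan.py 505 325 83 63 35;  python3 - <<'E'
from workcell import optics
import cv2,numpy as np,pickle
s=optics.get_image("scene");t=optics.get_image("top"); pickle.dump((s,t),open("st7.pkl","wb"))
cv2.imwrite("pics/s7.png",np.hstack([cv2.resize(s["frame"][60:210,280:430],(400,400),interpolation=cv2.INTER_CUBIC),cv2.resize(t["frame"][190:310,60:180],(400,400),interpolation=cv2.INTER_CUBIC)])[...,::-1])
E
```

```text
t: 19.25
ee_pos: [505.0, 324.7, 90.0]
orientation: [-2.068, -1.265, -1.077]
ft_force: [-0.0, -0.0, -1.0]
width: 63.5
grasp_force: 29.9
shift [-5.6 -0.1  4.2] turn [-0.001 -0.001 -0.002]
now t 19.25 p [505.  324.7  90. ] q [ 0.25  0.7   2.18  2.11  0.8  -1.29] F [-0. -0. -1.] w 63.5 g 29.9
```

View pics/s7.png

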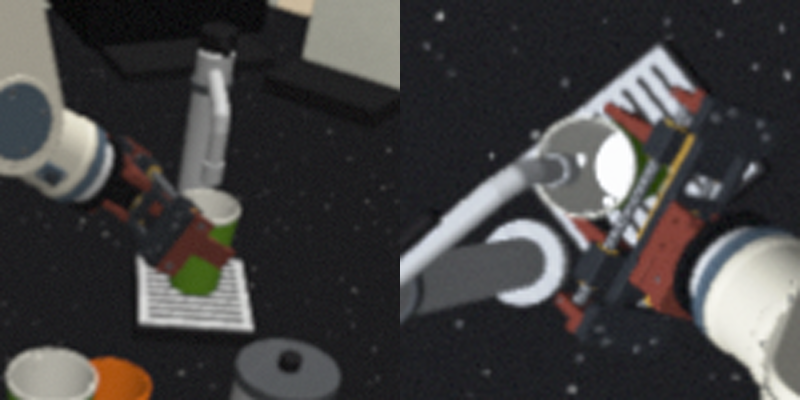

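The tumbler is over the grate with its rim just under the nozzle: rim centre about (116,240) in the top view and (359.5,139) in the scene view. I'll compare both in the same cameras.

```bash
python3 - <<'E'
from h import *
s,t=pickle.load(open("st7.pkl","rb"))
print("rim top",onplane(t,[(116.1,240.1)],128)[0].round(1),"noz top",onplane(t,[(107,241.9),(107.5,241)],153).round(1).tolist())
hs=cv2.cvtColor(t["frame"],cv2.COLOR_RGB2HSV)
print("rim scene",onplane(s,[(359.5,138.8)],128)[0].round(1),"noz scene",onplane(s,[(360,129),(360,128)],153).round(1).tolist())
E
```

```text
rim top [505.3 319.2 128. ] noz top [[501.6, 329.6, 153.0], [503.5, 328.6, 153.0]]
rim scene [517.5 319.  128. ] noz scene [[510.4, 324.4, 153.0], [506.8, 329.1, 153.0]]
```

```bash
python3 plan.py 502 329 82 63 35
```

```text
shift [-5.1 -4.7  6.6] turn [-0.001 -0.001 -0.002]
now t 19.35 p [505.  324.7  90. ] q [ 0.25  0.7   2.18  2.11  0.81 -1.29] F [ 1.1 -0.3 -0.1] w 63.4 g 29.9
```

```bash
python3 -m inch '[[[0.3,-2,1,0,0,0,50],[0.5,-4,2,0,0,0,50],[0.5,-4.7,2.2,0,0,0,50],[-1,-4.7,3.5,0,0,0,50],[-3,-4.7,5,0,0,0,50],[-4.5,-4.7,6.2,0,0,0,50],[-5.1,-4.7,6.6,0,0,0,50],[-5.1,-4.7,6.6,0,0,0,50]]]'; python3 -m inch '[[[-0.8,0,0.6,0,0,0,50],[-0.8,0,0.6,0,0,0,50]]]'; python3 -m inch '[[[-0.4,0,0.3,0,0,0,50],[-0.4,0,0.3,0,0,0,50]]]'
```

```text
t: 20.15
ee_pos: [502.0, 329.4, 81.9]
orientation: [-2.067, -1.265, -1.077]
ft_force: [0.3, -0.2, -1.3]
width: 63.3
grasp_force: 29.9
t: 20.35
ee_pos: [502.1, 329.4, 81.0]
orientation: [-2.067, -1.265, -1.077]
ft_force: [-0.2, -0.2, -1.1]
width: 63.3
grasp_force: 29.9
t: 20.55
ee_pos: [502.1, 329.4, 80.6]
orientation: [-2.067, -1.265, -1.077]
ft_force: [-0.2, 0.1, -1.3]
width: 63.4
grasp_force: 29.9
```

```bash
python3 -m inch '[[[-0.4,0,0.3,0,0,0,50],[-0.4,0,0.3,0,0,0,50]]]'; python3 -m inch '[[[-0.4,0,0.3,0,0,0,50],[-0.4,0,0.3,0,0,0,50]]]'
```

```text
t: 20.75
ee_pos: [502.2, 329.6, 80.4]
orientation: [-2.066, -1.265, -1.078]
ft_force: [-0.9, 0.6, 1.6]
width: 63.5
grasp_force: 29.8
t: 20.95
ee_pos: [502.3, 329.8, 80.3]
orientation: [-2.065, -1.265, -1.079]
ft_force: [-2.1, -0.7, 4.4]
width: 63.1
grasp_force: 29.7
```

```bash
python3 -m inch '[[[0.3,0,-0.2,0,0,0,60],[0.3,0,-0.2,0,0,0,75],[0.3,0,-0.2,0,0,0,90],[0.3,0,-0.2,0,0,0,100],[0.3,0,-0.2,0,0,0,100],[0.3,0,-0.2,0,0,0,100]]]'; python3 - <<'E'
from workcell import optics
import cv2,numpy as np,pickle
s=optics.get_image("scene");t=optics.get_image("top"); pickle.dump((s,t),open("st8.pkl","wb"))
E
python3 -m inch '[[[-2,0,-3,0,0,0,100],[-6,0,-8,0,0,0,100],[-12,0,-17,0,0,0,100],[-20,0,-29,0,0,0,100],[-29,0,-41,0,0,0,100],[-40,0,-57,0,0,0,100],[-52,0,-74,0,0,0,100],[-63,0,-90,0,0,0,100],[-72,0,-103,0,0,0,100],[-75,0,-107,0,0,0,100],[-75,0,-107,0,0,0,100]]]'
python3 - <<'E'
from workcell import optics
import cv2,numpy as np,pickle
s=optics.get_image("scene");t=optics.get_image("top"); pickle.dump((s,t),open("st9.pkl","wb"))
cv2.imwrite("pics/s9.png",np.hstack([cv2.resize(s["frame"][60:210,280:430],(400,400),interpolation=cv2.INTER_CUBIC),cv2.resize(t["frame"][190:310,60:180],(400,400),interpolation=cv2.INTER_CUBIC)])[...,::-1])
E
```

```text
t: 21.55
ee_pos: [502.1, 329.5, 79.9]
orientation: [-2.067, -1.265, -1.077]
ft_force: [-0.2, -0.6, 0.3]
width: 87.2
grasp_force: 0.0
t: 22.75
ee_pos: [442.7, 212.1, 79.7]
orientation: [-2.069, -1.263, -1.077]
ft_force: [-0.4, -0.1, 0.4]
width: 87.9
grasp_force: 0.0
```

View pics/s9.png

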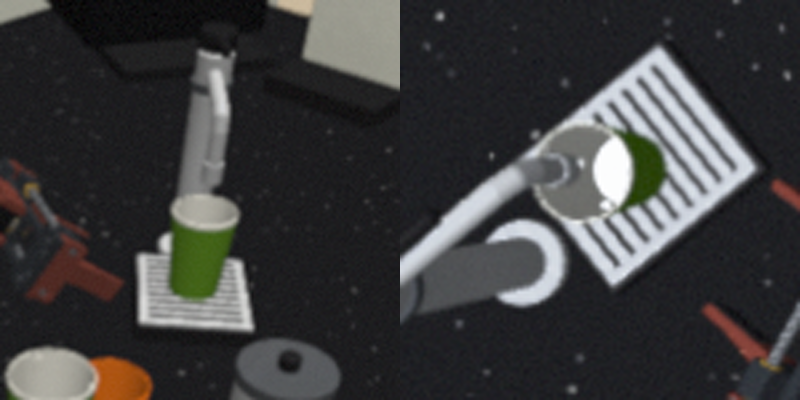

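The tumbler stands upright on the grate, released: rim centre about (115,242) in the top view and (357,140) in the scene view.

```bash
python3 - <<'E'
from h import *
s,t=pickle.load(open("st9.pkl","rb"))
print("rim top",onplane(t,[(115.2,241.6)],118)[0].round(1),"rim scene",onplane(s,[(356.9,139.9)],118)[0].round(1))
a=load("scene0.pkl")["frame"].astype(int); b=s["frame"].astype(int)
for n,(x,y,w,h) in dict(carton=(180,230,75,100),large=(65,200,80,110),can=(360,185,50,60)).items(): print(n,np.abs(a-b)[y:y+h,x:x+w].mean().round(1))
E
```

```text
rim top [501.5 324.9 118. ] rim scene [506.3 324.5 118. ]
carton 1.7
large 1.8
can 1.5
```

```bash
python3 -c "
from workcell import ctrl
print(ctrl.close_job())"
```

```text
the job is handed in; nothing more can be done
None
```

I handed the job in at about 23 s. The tumbler stands upright and released on the drip tray, about 5 mm from the nozzle's axis by the cameras. The large tumblers, carton and canister show no change, and the other three tumblers looked undisturbed when last seen, but the hand-in returned no verdict.

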